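# Present the right gauge glass, label up, over the light pad

### The job

Three spare gauge glasses of different lengths stand on edge in small black stands; pick the one of middle length (95 mm), holding it only by its clear part, and lift it out without disturbing the other two. Find its frosted end by the small notch in the corner, and carry that end over the middle of the round white light pad, about 15 cm above it, with the long edges level and the glass leaned over so that the labelled face looks upward, sloping at about 45 degrees or flatter. Finish while still holding it there, quite still, so that the label can be read from above.

Things in the scene. Friction and masses are not known exactly. Their poses are not given: they have to be found in the camera images.
- glass_middle: middle-length (wanted) gauge glass: clear greenish bar 95 x 40 (high) x 10 mm, 0.05-0.15 kg, standing on its long edge in a black stand, any heading. Origin at its middle; x along it to the frosted end, y out of the labelled face, z to the notched long edge (up at start). Opaque white frosted end from x = 20 to 47.5 mm; 9 x 9 mm square notch in its +x +z corner.
- glass_middle_label (a point): centre of the yellow label with black bars (20 x 22 mm), on one face only of the middle-length glass's frosted end. With the notch uppermost and at your left, that face looks at you. It lies 33 mm from the middle of the bar toward the frosted end (x = +33, y = +5, z = -4 mm in the glass's frame)
- glass_short: shortest gauge glass: clear greenish bar 75 x 40 (high) x 10 mm, 0.05-0.15 kg, standing on its long edge in a black stand, any heading. Origin at its middle; x along it to the frosted end, y out of the labelled face, z to the notched long edge (up at start). Frosted end, notch and label as on the middle-length one.
- glass_long: longest gauge glass: clear greenish bar 120 x 40 (high) x 10 mm, 0.05-0.15 kg, standing on its long edge in a black stand, any heading. Origin at its middle; x along it to the frosted end, y out of the labelled face, z to the notched long edge (up at start). Frosted end, notch and label as on the middle-length one.
- stand_middle: fixed black plastic stand of the middle-length gauge glass, 50 mm long (x) x 40 mm wide (y) x 12 mm high, with a slot along x through its middle, 12 mm wide, whose floor is 4 mm above the desk; the glass stands in it, its length along the slot, and reaches from 4 to 44 mm above the desk. Origin at the centre of the underside.
- stand_short: fixed black plastic stand of the shortest gauge glass, 50 mm long (x) x 40 mm wide (y) x 12 mm high, with a slot along x through its middle, 12 mm wide, whose floor is 4 mm above the desk; the glass stands in it, its length along the slot, and reaches from 4 to 44 mm above the desk. Origin at the centre of the underside.
- stand_long: fixed black plastic stand of the longest gauge glass, 50 mm long (x) x 40 mm wide (y) x 12 mm high, with a slot along x through its middle, 12 mm wide, whose floor is 4 mm above the desk; the glass stands in it, its length along the slot, and reaches from 4 to 44 mm above the desk. Origin at the centre of the underside.
- light_pad: fixed round light pad lying on the desk, a grey disc 100 mm across and 10 mm high with a white glowing top 82 mm across; origin at the centre of its underside. Round the work, keep the wrist clear of two wooden wall shelves: at the right back (beyond about x = 0.45, y < -0.25 m, from 0.18 m up) and at the left (x < 0.35, y > 0.28 m, from 0.28 m up)
Things that resemble listed ones, but are neither listed nor needed, are in the scene too. What is shaped like the stand_middle but green is not meant.

How it is judged:
On the way:
1. the middle-length glass is lifted clear of its stand in the gripper (height (world z) of glass_middle above 0.055 m and contact force between glass_middle and the fingers above 0.5 N and contact force between glass_middle and stand_middle below 0.05 N), for 0.2 s.
At the end, for the whole second after the job is handed in: Middle glass held still by its clear part (grip at most 10 mm past the bar's middle), touching nothing else; label centre within 30 mm of the pad's centre, 100-230 mm above the desk; label face within 57 deg of straight up, long edges level to 17 deg; other glasses upright, moved under 15 mm (horizontal distance between glass_middle_label and light_pad below 0.03 m and height (world z) of glass_middle_label between 0.1 and 0.23 m and angle between glass_middle's own y axis and vertical below 1 rad and angle between glass_middle's own x axis and vertical between 1.27 and 1.87 rad and contact force between glass_middle and the fingers above 0.5 N and contact force between glass_middle and light_pad below 0.05 N and x of the grasp point in the frame of glass_middle below 0.01 m and linear speed of glass_middle below 0.02 m/s and angular speed of glass_middle below 0.2 rad/s and distance of each of glass_short, glass_long from where it was at the start of the episode below 0.015 m and angle between each of glass_short, glass_long's own z axis and vertical below 0.3 rad); the arm keeps its last pose, push and grip.
It fails at once if one of the other two glasses is tipped, lifted or shifted by more than 15 mm (distance of any of glass_short, glass_long from where it was at the start of the episode above 0.015 m or angle between any of glass_short, glass_long's own z axis and vertical above 0.3 rad).
It also fails if it takes over 40 s, if anything falls off the work surface, if the arm or the gripper's body presses on something with over 40 N, if the wrist force passes 120 N, or if a joint passes its speed limit or range.

### The arm

A 6-joint arm with a two-finger parallel gripper is mounted at the origin on the work surface; the furniture and walls round the work are solid. World frame = base frame: x ahead of the robot, y to its left, z up, the work surface at z = 0. Lengths are in m, angles in rad, forces in N, time in s.
With the tool pointing down it reaches from about 0.325 to 0.775 m from the base axis. Payload 5.5 kg.
Tool frame: the origin (TCP) lies at the very end of the fingers, on their centre line; the grasp point (between the pads) lies 19 mm behind it; z points along the fingers, y is the line along which they close (so a half turn about z gives the same grasp; the last joint's range is limited). The gripper opens to 88 mm and grips with 3 to 60 N. Pads are 20 mm wide; open, the fingers measure 115 mm over their backs; the gripper's body (75 mm by 178 mm) begins 61 mm behind the grasp point.
Start: joints at [-1.203, 0.091, 1.231, -0, 1.82, -0.057], TCP at [0.247, -0.547, 0.223] pointing down, gripper open.
Joint ranges: [-2.87, 2.87], [-0.86, 2.18], [0.17, 2.46], [-1.51, 4.65], [0.06, 2.69], [-2.65, 2.65]. Speed limits (rad/s): [2.57, 2.57, 3.01, 3.14, 3.14, 3.14].

### API

Orientations are given as a 3x3 rotation matrix whose columns are the frame's x, y, z axes.
In Python, from plant import env gives the robot as it stands. The module is installed in compiled form; this text tells all that it offers.
- The arm moves only by the shell command python3 -m inch 'ROWS'. ROWS is text: rows parted by semicolons, each of 7 numbers parted by spaces: the opening, from 0 (shut) to 1 (fully open), then the shift along the tool's x, y, z in m, then the turn, a rotation vector about the tool's x, y, z in units of 5 degrees (1.0 is 5 degrees). A call has 1 to 5 rows; each row shifts and turns the commanded pose from where the row before left it, along the tool's axes as they then stand; what a row does not reach is not made up. A row lasts 1/12 s, in which the tool goes at most 41.7 mm and 7.16 degrees, less where a joint would pass 70% of its speed; a pose out of reach is approached as far as the arm can. A call with a gripper value outside its range is refused whole. The fingers move at their own pace and stop on an object; the grip force is fixed at half the most. Time passes only in rows, so rows that do not move let the fingers close. It gives the time, the measured TCP pose, the force, the opening and the grip force at its end, in the units of the state.
- env.state(): the state, without advancing time (a new reading comes with each control period).
- env.snapshot(name): name is "side" or "top" or "wrist"; returns the picture (480x640x3 uint8, blue, green, red); there is no depth.
- env.get_calibration(name): a dict with "mtx" (3x3 intrinsics, pixels), "distortion" ([k1, k2, p1, p2, k3] as OpenCV has them; the pictures are not rectified), "cam_to_world" (4x4, takes a point from camera to world coordinates). Camera axes: x right, y down, z forward; pixel columns grow to the right and rows downward; lengths in m; the calibration is good to about 2 mm. A picture is of the moment at which its call begins: read the wrist's pose just before it. get_calibration takes no time and is no camera call; for the wrist camera it gives the pose at the moment of the call.
- env.close_job(): hands the job in; it is judged then, once.
The state is a dict: "t": time; "joint_pos": joint angles; "dq": joint speeds; "joint_efforts": joint torques, N m; "eef_pos": TCP position; "tcp_rot": TCP orientation; "wrist_force": force on the tool from outside, world axes, zero at the start; "torque": the same for the moment, N m; "opening": opening from 0.0 (shut) to 1.0 (fully open); "grip_force": force on a finger pad.
Only numpy, scipy, OpenCV 4.12 (cv2) and the standard library are available. Lean on these libraries where they do the work, as an engineer would, in place of code of your own. Each camera call takes 0.05 s, during which the arm holds its last target. There are 200 camera calls.

## Working session

There is one attempt and no reset: what is moved stays moved. The work goes in short steps, Python scripts to look and compute and a shell command to move; the robot and the scene stay as the last step left them, time stands still between calls to the robot, and variables do not carry over. Pictures are saved under pics/ and viewed, at most 10 in all, crops included, and the job is handed in when it is done.

```bash
mkdir -p pics; ls
python3 - <<'E'
from plant import env
import cv2,numpy as np
for n in("top","side"):
    cv2.imwrite(f"pics/{n}0.png",env.snapshot(n)); c=env.get_calibration(n); print(n,c["mtx"].round(1).tolist(),np.round(c["distortion"],3).tolist(),c["cam_to_world"].round(3).tolist())
s=env.state();print(s["t"],s["tcp_rot"].round(3).tolist() if hasattr(s["tcp_rot"],'round') else s["tcp_rot"],s["eef_pos"])
E
```

```text
pics
top [[503.4, 0.0, 308.1], [0.0, 503.4, 236.1], [0.0, 0.0, 1.0]] [-0.018, 0.0, 0.0, 0.0, 0.0] [[0.026, -0.998, 0.059, 0.342], [-1.0, -0.026, 0.014, -0.041], [-0.012, -0.059, -0.998, 0.985], [0.0, 0.0, 0.0, 1.0]]
side [[461.9, 0.0, 316.6], [0.0, 461.9, 237.5], [0.0, 0.0, 1.0]] [0.001, 0.0, 0.0, 0.0, 0.0] [[0.992, 0.098, -0.079, 0.487], [0.126, -0.793, 0.596, -0.568], [-0.004, -0.601, -0.799, 0.718], [0.0, 0.0, 0.0, 1.0]]
0.1 [[0.911, 0.412, -0.001], [0.412, -0.911, 0.002], [0.0, -0.002, -1.0]] [ 0.24718552 -0.54643133  0.22162366]
```

View pics/top0.png

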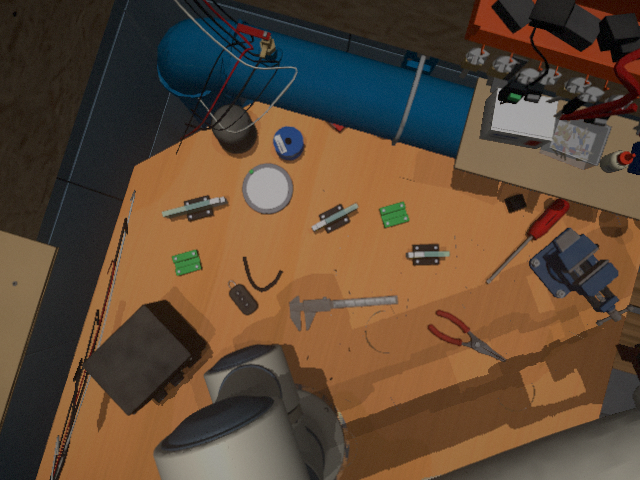

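View pics/side0.png

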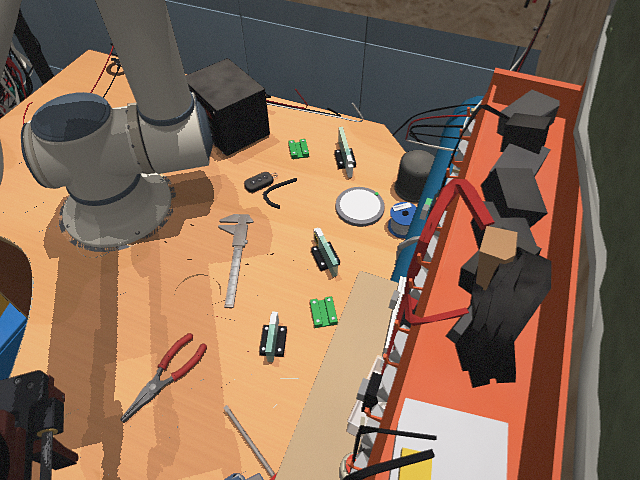

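The top view shows three glasses in black stands: A at (195,208), about 64 px or 120 mm (long); B at (335,218), about 50 px or 93 mm (middle); and C at (428,254), about 41 px or 77 mm (short). The empty green stands at (395,214) and (187,262) are decoys. B fits the 95 mm glass. The pad is at (268,188). I'll confirm B in one enlarged crop and measure it.

```bash
cat > h.py <<'E'
from plant import env
import cv2,numpy as np
def plane(n,px,z,c=None):
    c=c or env.get_calibration(n); p=cv2.undistortPoints(np.float64(px).reshape(-1,1,2),np.array(c["mtx"]),np.array(c["distortion"])).reshape(-1,2)
    T=np.array(c["cam_to_world"]); d=np.c_[p,np.ones(len(p))]@T[:3,:3].T; o=T[:3,3]
    return o+d*((z-o[2])/d[:,2])[:,None]
E
python3 - <<'E'
from h import *
t=cv2.imread("pics/top0.png"); s=cv2.imread("pics/side0.png")
a=cv2.resize(t[180:260,285:385],None,fx=6,fy=6,interpolation=2)[:, :600]
b=cv2.resize(s[215:285,300:350],None,fx=4,fy=4,interpolation=2)
o=np.zeros((480,800,3),np.uint8); o[:,:600]=a; o[:280,600:]=b; cv2.imwrite("pics/crop.png",o)
for n,e in dict(A=[(163,214),(226,200)],B=[(313,230),(357,206)],C=[(407,257),(448,253)]).items():
    p=plane("top",e,.044); print(n,p.round(3).tolist(),np.linalg.norm(p[1]-p[0]))
m=cv2.inRange(t,(170,170,170),(255,255,255))[150:230,230:310]
x=np.argwhere(m>0); print("pad px",x.mean(0)[::-1]+[230,150]); print(plane("top",[x.mean(0)[::-1]+[230,150]],.01))
E
```

```text
A [[0.432, 0.247, 0.044], [0.461, 0.129, 0.044]] 0.12194674538637856
B [[0.408, -0.037, 0.044], [0.456, -0.118, 0.044]] 0.09417146358772922
C [[0.362, -0.213, 0.044], [0.372, -0.29, 0.044]] 0.07689246689346187
pad px [nan nan]
[[nan nan nan]]<stdin>:9: RuntimeWarning: Mean of empty slice.
  ret = um.true_divide(
```

View pics/crop.png

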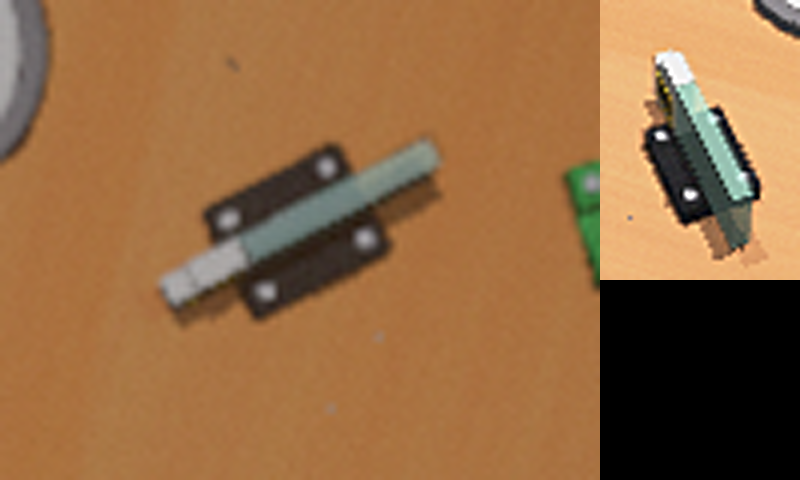

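The crop confirms B. It is in a black stand, its white frosted end with the notch is at lower left (top-view px 313,230), and the yellow label is on the robot-facing side. Next I'll find the pad and work out the travel.

```bash
cat >> h.py <<'E'
from scipy.spatial.transform import Rotation as Rn
def go(pos,R):
    s=env.state(); R0=np.array(s["tcp_rot"]); d=R0.T@(np.array(pos)-s["eef_pos"])
    print("t %.2f"%s["t"],"tcp",np.round(s["eef_pos"],4),"q",np.round(s["joint_pos"],2))
    print("shift mm",(d*1e3).round(1),"turn u",(Rn.from_matrix(R0.T@R).as_rotvec(degrees=True)/5).round(2))
def down(az): # glass label-face azimuth, deg; tool y = glass y
    a=np.radians(az); y=np.array([np.cos(a),np.sin(a),0]); z=np.array([0,0,-1.]); return np.c_[np.cross(y,z),y,z]
E
python3 - <<'E'
from h import *
t=cv2.imread("pics/top0.png")
print(t[188,268],t[188,290])
m=(cv2.inRange(cv2.cvtColor(t,cv2.COLOR_BGR2HSV),(0,0,100),(180,70,255)))[155:225,235:302]
k,l,st,ce=cv2.connectedComponentsWithStats(m); i=1+st[1:,4].argmax(); print(st[i]); 
p=ce[i]+[235,155]; print(p,plane("top",[p],.01))
go([.432,-.078,.15],down(210.7))
E
```

```text
[167 167 170] [110 108 113]
[   7    9   51   49 1927]
[267.07161391 187.99221588] [[0.49086853 0.05536649 0.01      ]]
t 0.10 tcp [ 0.2472 -0.5464  0.2216] q [-1.2   0.09  1.23  0.    1.82 -0.06]
shift mm [ 361.4 -350.5   72.3] turn u [-2.000e-02  1.000e-02  1.673e+01]
```

```bash
python3 -m inch '1 0.027 -0.026 0 0 0 0;1 0.027 -0.026 0 0 0 0;1 0.027 -0.026 0 0 0 0;1 0.027 -0.026 0 0 0 0;1 0.027 -0.026 0 0 0 0' && python3 -m inch '1 0.027 -0.026 0 0 0 0;1 0.027 -0.026 0 0 0 0;1 0.027 -0.026 0 0 0 0;1 0.027 -0.026 0 0 0 0;1 0.027 -0.026 0 0 0 0' && python3 -m inch '1 0.027 -0.026 0.01 0 0 0;1 0.027 -0.026 0.01 0 0 0;1 0.027 -0.026 0.01 0 0 0;1 0 0 0.01 0 0 1.3;1 0 0 0.01 0 0 1.3' && python3 -m inch '1 0 0 0 0 0 1.3;1 0 0 0 0 0 1.3;1 0 0 0 0 0 1.3;1 0 0 0 0 0 1.3;1 0 0 0 0 0 1.3' && python3 -m inch '1 0 0 0 0 0 1.3;1 0 0 0 0 0 1.3;1 0 0 0 0 0 1.3;1 0 0 0 0 0 1.3;1 0 0 0 0 0 1.3'
python3 - <<'E'
from h import *
go([.432,-.078,.15],down(210.7))
E
```

```text
t: 0.52
eef_pos: [0.3169, -0.3709, 0.222]
tcp_rot: [[0.911, 0.412, -0.0], [0.412, -0.911, 0.001], [-0.0, -0.001, -1.0]]
wrist_force: [0.4, -0.4, 0.9]
opening: 1.004
grip_force: 0.0
t: 0.93
eef_pos: [0.3862, -0.1967, 0.2223]
tcp_rot: [[0.911, 0.412, -0.0], [0.412, -0.911, 0.0], [-0.0, -0.0, -1.0]]
wrist_force: [0.5, -0.2, 0.4]
opening: 1.002
grip_force: 0.0
t: 1.35
eef_pos: [0.4281, -0.0917, 0.1717]
tcp_rot: [[0.981, 0.196, -0.001], [0.196, -0.981, 0.0], [-0.001, -0.001, -1.0]]
wrist_force: [0.5, -0.9, -0.2]
opening: 1.0
grip_force: 0.0
t: 1.77
eef_pos: [0.4276, -0.0939, 0.1721]
tcp_rot: [[0.931, -0.366, -0.001], [-0.366, -0.931, 0.0], [-0.001, 0.0, -1.0]]
wrist_force: [-0.5, 0.1, -0.2]
opening: 0.999
grip_force: 0.0
t: 2.18
eef_pos: [0.4276, -0.094, 0.1722]
tcp_rot: [[0.588, -0.809, -0.001], [-0.809, -0.588, 0.0], [-0.001, 0.0, -1.0]]
wrist_force: [-0.5, 0.7, -0.3]
opening: 1.001
grip_force: 0.0
t 2.18 tcp [ 0.4276 -0.094   0.1722] q [-0.29 -0.36  1.73  0.    1.77  2.22]
shift mm [-10.3 -13.   22.2] turn u [0.01 0.01 1.06]
```

```bash
python3 -m inch '1 -0.01 -0.013 0 0 0 1.06;1 0 0 0.02 0 0 0;1 0 0 0 0 0 0'
python3 - <<'E'
from h import *
c=env.get_calibration("wrist"); im=env.snapshot("wrist"); cv2.imwrite("pics/w1.png",im)
np.save("w1.npy",c["cam_to_world"])
go([.432,-.078,.15],down(210.7))
E
```

```text
t: 2.43
eef_pos: [0.4311, -0.0776, 0.1494]
tcp_rot: [[0.516, -0.856, -0.005], [-0.856, -0.516, 0.001], [-0.004, 0.003, -1.0]]
wrist_force: [-0.3, 0.4, -1.1]
opening: 1.0
grip_force: 0.0
t 2.48 tcp [ 0.4312 -0.0779  0.1506] q [-0.26 -0.35  1.76 -0.    1.73  2.34]
shift mm [ 0.5 -0.6  0.6] turn u [0.04 0.03 0.08]
```

View pics/w1.png

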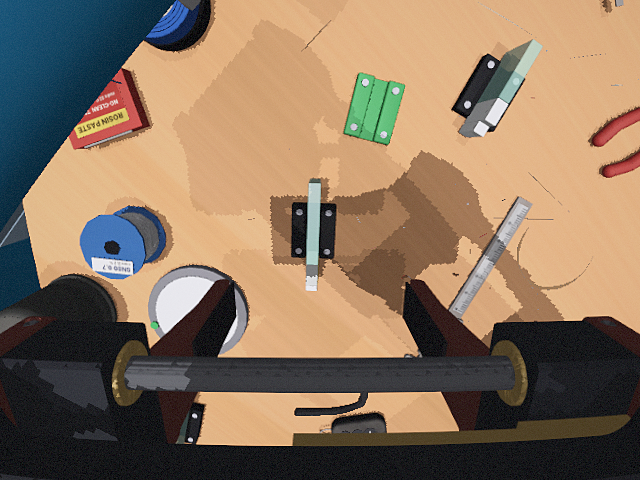

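The wrist view shows the middle glass from (315,179) to its frosted, notched end (312,291), with stand screws at (298,212), (329,212), (298,252) and (329,252). The pad is at about (198,310).

Run:
```python
from h import *
c=dict(env.get_calibration("wrist")); c["cam_to_world"]=np.load("w1.npy")
e=plane("wrist",[(315,180),(312,290)],.044,c); s=plane("wrist",[(298,212),(329,212),(298,252),(329,252)],.012,c)
print(e.round(4),np.linalg.norm(e[1]-e[0]),"stand",s.mean(0).round(4),s.round(3).tolist())
d=(e[1]-e[0])[:2]; az=np.degrees(np.arctan2(d[1],d[0]))+90; d/=np.linalg.norm(d); print("az",az)
g=s.mean(0)[:2]; print("glass mid",e.mean(0)); g=e.mean(0)[:2]-0.004*d
go([*g,.018],down(az))
```

```text
[[ 0.4612 -0.1202  0.044 ]
 [ 0.4161 -0.04    0.044 ]] 0.09199647782970387 stand [ 0.4371 -0.0768  0.012 ] [[0.458, -0.086, 0.012], [0.435, -0.1, 0.012], [0.44, -0.054, 0.012], [0.415, -0.068, 0.012]]
az 209.33357158446012
glass mid [ 0.43866276 -0.08013432  0.044     ]
t 2.48 tcp [ 0.4312 -0.0779  0.1506] q [-0.26 -0.35  1.76 -0.    1.73  2.34]
shift mm [ 10.2  -5.5 132.5] turn u [0.04 0.03 0.35]
```

```bash
python3 -m inch '1 0.008 -0.004 0 0 0 0.3;1 0 0 0.03 0 0 0;1 0 0 0.03 0 0 0;1 0 0 0.03 0 0 0;1 0 0 0 0 0 0'
python3 - <<'E'
from h import *
c=env.get_calibration("wrist"); im=env.snapshot("wrist"); cv2.imwrite("pics/w2.png",im)
np.save("w2.npy",c["cam_to_world"])
E
```

```text
t: 2.9
eef_pos: [0.4371, -0.0829, 0.0571]
tcp_rot: [[0.492, -0.871, -0.009], [-0.871, -0.492, 0.002], [-0.006, 0.007, -1.0]]
wrist_force: [-1.0, 0.8, -1.3]
opening: 1.002
grip_force: 0.0
```

View pics/w2.png

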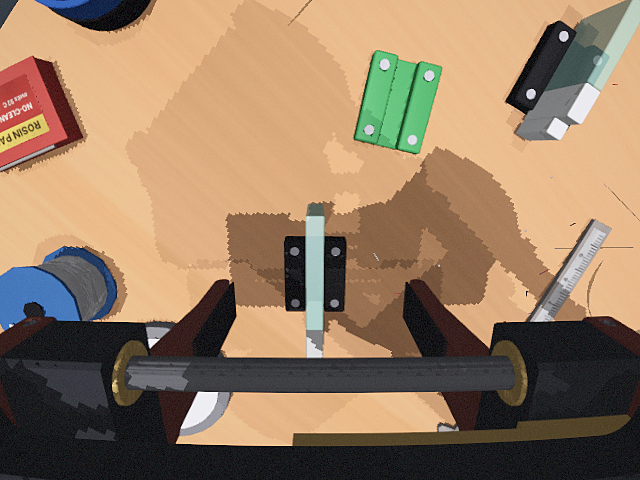

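The glass in this view is at columns 307-325 (rows 204-358), and the frosted border is at row 331. The fingertips are centred at about column 320, so I'll compute the offset.

Run:
```python
from h import *
c=dict(env.get_calibration("wrist")); c["cam_to_world"]=np.load("w2.npy"); s=env.state()
R=np.array(s["tcp_rot"])
for px,z in [((315.5,214),.044),((315.5,331),.044),((294,251.5),.012),((335,251.5),.012),((294,303),.012),((335,303),.012)]:
    p=plane("wrist",[px],z,c)[0]; print(px,p.round(4),"tool mm",(R.T@(p-s["eef_pos"])*1e3).round(1))
T=np.array(c["cam_to_world"])
for y in(-44,44):
  q=R@np.array([0,y/1e3,0])+s["eef_pos"]; v=T[:3,:3].T@(q-T[:3,3]); K=np.array(c["mtx"]); print("tip px",(K@(v/v[2])).round(0))
```

```text
(315.5, 214) [ 0.4606 -0.1191  0.044 ] tool mm [42.4 -1.8 16.2]
(315.5, 331) [ 0.4272 -0.0595  0.044 ] tool mm [-26.   -2.   16.4]
(294, 251.5) [ 0.4577 -0.0859  0.012 ] tool mm [ 12.2 -15.7  48.2]
(335, 251.5) [ 0.4351 -0.0986  0.012 ] tool mm [12.1 10.2 48.3]
(294, 303) [ 0.4408 -0.0543  0.012 ] tool mm [-23.6 -16.5  48.4]
(335, 303) [ 0.417  -0.0677  0.012 ] tool mm [-23.7  10.7  48.5]
tip px [232. 303.   1.]
tip px [406. 302.   1.]
```

```bash
python3 -m inch '1 0 -0.0022 0 0 0 0;1 0 0 0.02 0 0 0;1 0 0 0.019 0 0 0;0.3 0 0 0 0 0 0;0.3 0 0 0 0 0 0' && python3 -m inch '0 0 0 0 0 0 0;0 0 0 0 0 0 0;0 0 0 0 0 0 0;0 0 0 0 0 0 0;0 0 0 0 0 0 0'&& python3 -m inch '0 0 0 0 0 0 0;0 0 0 0 0 0 0;0 0 0 0 0 0 0'
```

```text
t: 3.37
eef_pos: [0.4426, -0.0823, 0.0254]
tcp_rot: [[0.493, -0.87, 0.001], [-0.87, -0.493, -0.0], [0.001, -0.001, -1.0]]
wrist_force: [-0.3, 0.1, 0.4]
opening: 0.89
grip_force: 0.0
t: 3.78
eef_pos: [0.4421, -0.0821, 0.0243]
tcp_rot: [[0.493, -0.87, 0.001], [-0.87, -0.493, -0.0], [0.001, -0.001, -1.0]]
wrist_force: [-0.1, -0.3, -0.2]
opening: 0.51
grip_force: 0.0
t: 4.03
eef_pos: [0.4417, -0.082, 0.0236]
tcp_rot: [[0.493, -0.87, -0.0], [-0.87, -0.493, 0.0], [-0.0, 0.0, -1.0]]
wrist_force: [-0.2, 0.8, 0.3]
opening: 0.28
grip_force: 0.0
```

```bash
python3 -m inch '0.28 0 0 0 0 0 0;0.28 0 0 0 0 0 0;0.28 0 0 0 0 0 0;0.28 0 0 0 0 0 0;0.28 0 0 0 0 0 0'|head -2; python3 -m inch '0.28 0 0 0 0 0 0;0.28 0 0 0 0 0 0;0.28 0 0 0 0 0 0;0.28 0 0 0 0 0 0;0.28 0 0 0 0 0 0'
python3 - <<'E'
from h import *
c=env.get_calibration("wrist"); im=env.snapshot("wrist"); cv2.imwrite("pics/w3.png",im)
E
```

```text
t: 4.45
eef_pos: [0.4418, -0.082, 0.0236]
t: 4.87
eef_pos: [0.4418, -0.082, 0.0236]
tcp_rot: [[0.493, -0.87, -0.0], [-0.87, -0.493, 0.0], [-0.0, 0.0, -1.0]]
wrist_force: [0.6, -0.8, 0.2]
opening: 0.283
grip_force: 0.0
```

View pics/w3.png

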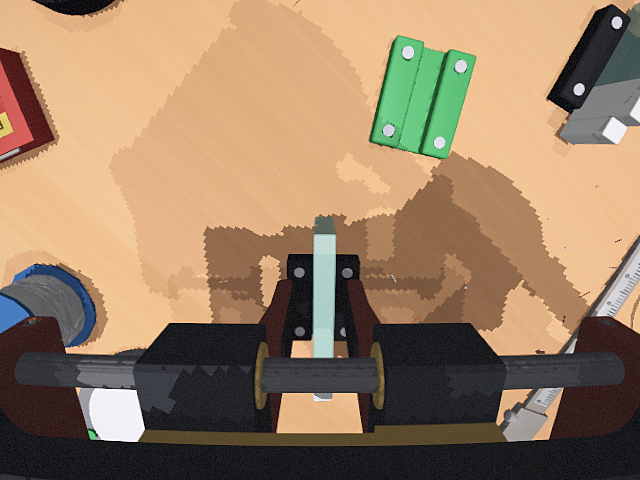

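The glass is centred at column 325 and the fingers at 320, so it sits about 2.3 mm toward tool +y. The hand is also still 6 mm high. I'll correct both and close.

```bash
python3 -m inch '0.28 0 0.0023 0.0065 0 0 0;0.28 0 0 0 0 0 0;0.28 0 0 0 0 0 0;0.28 0 0 0 0 0 0'|head -3; python3 -m inch '0 0 0 0 0 0 0;0 0 0 0 0 0 0;0 0 0 0 0 0 0;0 0 0 0 0 0 0;0 0 0 0 0 0 0'
```

```text
t: 5.25
eef_pos: [0.4396, -0.0831, 0.0169]
tcp_rot: [[0.493, -0.87, -0.0], [-0.87, -0.493, 0.0], [-0.0, 0.0, -1.0]]
t: 5.67
eef_pos: [0.4399, -0.0832, 0.0173]
tcp_rot: [[0.493, -0.87, 0.0], [-0.87, -0.493, -0.0], [0.0, -0.0, -1.0]]
wrist_force: [0.5, 0.2, 0.3]
opening: 0.111
grip_force: 30.0
```

Gripped at 30 N with no side load, so I'll lift it straight up.

```bash
python3 -m inch '0 0 0 -0.01 0 0 0;0 0 0 -0.015 0 0 0;0 0 0 -0.02 0 0 0;0 0 0 -0.02 0 0 0;0 0 0 -0.02 0 0 0'; python3 -m inch '0 0 0 -0.02 0 0 0;0 0 0 -0.025 0 0 0;0 0 0 -0.025 0 0 0;0 0 0 -0.02 0 0 0;0 0 0 0 0 0 0'
cat >> h.py <<'E'
def final(az,th,pad,zl,gx,gz):
    # label-face azimuth az, leaned by th; returns TCP pose. glass point at the grasp: (gx,0,gz)
    Rg=np.c_[[0,0,0],[0,0,0],[0,0,0]].astype(float); a=np.radians(az); y=np.array([np.cos(a),np.sin(a),0]); z=np.array([0,0,1.])
    Rg=np.c_[np.cross(y,z),y,z]; Rg=Rg@Rn.from_euler('x',th,degrees=True).as_matrix()
    mid=np.array([*pad,zl])-Rg@[.033,.005,-.004]
    Rt=np.c_[-Rg[:,0],Rg[:,1],-Rg[:,2]]; return mid+Rg@[gx,0,gz]+.019*Rt[:,2],Rt
E
python3 - <<'E'
from h import *
# grasp z 0.036 vs glass mid 0.024 -> gz=.012 ; gx=-.005
p,R=final(5,50,(.491,.055),.16,-.005,.012); print(p,R.round(3).tolist()); go(p,R); go(p,down(5))
E
```

```text
t: 6.08
eef_pos: [0.4395, -0.0831, 0.1036]
tcp_rot: [[0.493, -0.87, -0.0], [-0.87, -0.493, -0.0], [-0.0, 0.0, -1.0]]
wrist_force: [0.6, -0.2, -1.3]
opening: 0.114
grip_force: 30.0
t: 6.5
eef_pos: [0.4412, -0.0836, 0.1977]
tcp_rot: [[0.493, -0.87, 0.008], [-0.87, -0.493, -0.002], [0.006, -0.006, -1.0]]
wrist_force: [0.9, -0.1, -0.6]
opening: 0.116
grip_force: 30.0
[0.48677576 0.09277558 0.15424141] [[-0.087, 0.64, 0.763], [0.996, 0.056, 0.067], [-0.0, 0.766, -0.643]]
t 6.50 tcp [ 0.4412 -0.0836  0.1977] q [-0.26 -0.33  1.66 -0.    1.8   2.36]
shift mm [-131.2 -126.3   43.4] turn u [ -2.82  13.18 -28.51]
t 6.50 tcp [ 0.4412 -0.0836  0.1977] q [-0.26 -0.33  1.66 -0.    1.8   2.36]
shift mm [-131.2 -126.3   43.4] turn u [  0.07  -0.11 -31.09]
```

```bash
for i in 1; do :; done
python3 -m inch '0 0 0 0 0 0 -0.6;0 0 0 0 0 0 -1.2;0 0 0 0 0 0 -1.2;0 0 0 0 0 0 -1.2;0 0 0 0 0 0 -1.2'|tail -2
python3 -m inch '0 0 0 0 0 0 -1.2;0 0 0 0 0 0 -1.2;0 0 0 0 0 0 -1.2;0 0 0 0 0 0 -1.2;0 0 0 0 0 0 -1.2'|tail -2
python3 -m inch '0 0 0 0 0 0 -1.2;0 0 0 0 0 0 -1.2;0 0 0 0 0 0 -1.2;0 0 0 0 0 0 -1.2;0 0 0 0 0 0 -1.2'|tail -2
python3 -m inch '0 0 0 0 0 0 -1.2;0 0 0 0 0 0 -1.2;0 0 0 0 0 0 -1.2;0 0 0 0 0 0 -1.2;0 0 0 0 0 0 -1.2'|tail -2
python3 -m inch '0 0 0 0 0 0 -1.2;0 0 0 0 0 0 -1.2;0 0 0 0 0 0 -1.2;0 0 0 0 0 0 -1.2;0 0 0 0 0 0 -1.2'|tail -2
python3 -m inch '0 0 0 0 0 0 -1;0 0 0 0 0 0 -0.6;0 0 0 0 0 0 0'
python3 - <<'E'
from h import *
p,R=final(5,50,(.491,.055),.16,-.005,.012); go(p,R)
E
```

```text
opening: 0.109
grip_force: 30.0
opening: 0.11
grip_force: 30.0
opening: 0.111
grip_force: 30.0
opening: 0.113
grip_force: 30.0
opening: 0.111
grip_force: 30.0
t: 8.83
eef_pos: [0.4393, -0.083, 0.1909]
tcp_rot: [[-0.081, 0.997, -0.002], [0.997, 0.081, 0.0], [0.001, -0.002, -1.0]]
wrist_force: [-0.6, -0.6, -2.1]
opening: 0.11
grip_force: 30.0
t 8.83 tcp [ 0.4393 -0.083   0.1909] q [-0.26 -0.33  1.67 -0.    1.8  -0.34]
shift mm [171.4  61.6  36.7] turn u [-10.02   0.02  -0.07]
```

```bash
python3 -m inch '0 0.0125 0.0044 0 0 0 0;0 0.0245 0.0088 0 0 0 0;0 0.0245 0.0088 0 0 0 0;0 0.0245 0.0088 0 0 0 0;0 0.0245 0.0088 0 0 0 0'|tail -2
python3 -m inch '0 0.0245 0.0088 0 0 0 0;0 0.0245 0.0088 0 0 0 0;0 0.0125 0.0044 0 0 0 0;0 0 0 0 -0.5 0 0;0 0 0 0 -1 0 0'|tail -2
python3 -m inch '0 0 0 0 -1 0 0;0 0 0 0 -1 0 0;0 0 0 0 -1 0 0;0 0 0 0 -1 0 0;0 0 0 0 -1 0 0'|tail -2
python3 -m inch '0 0 0 0 -1 0 0;0 0 0 0 -1 0 0;0 0 0 0 -1 0 0;0 0 0 0 -0.5 0 0;0 0 0 0 0 0 0'
python3 - <<'E'
from h import *
p,R=final(5,50,(.491,.055),.16,-.005,.012); go(p,R)
E
```

```text
opening: 0.113
grip_force: 30.0
opening: 0.109
grip_force: 30.0
opening: 0.113
grip_force: 30.0
t: 10.5
eef_pos: [0.5315, 0.1074, 0.1911]
tcp_rot: [[-0.072, 0.668, 0.741], [0.997, 0.053, 0.049], [-0.006, 0.743, -0.67]]
wrist_force: [-1.2, -0.1, -1.7]
opening: 0.111
grip_force: 30.0
t 10.50 tcp [0.5315 0.1074 0.1911] q [ 0.2  -0.85  2.21 -0.12  0.96  0.15]
shift mm [-11.1 -58.1  -9.2] turn u [-0.41  0.18 -0.06]
```

Joint 2 is at its limit (-0.85) because the wrist is too close to the base. Turning the heading sideways, with the wrist to the right, gives it room.

Run:
```python
from h import *
for az in(45,60):
    p,R=final(az,47,(.491,.055),.165,-.005,.012); print(az,p.round(3)); go(p,R)
s=env.state(); p,R=final(45,47,(.491,.055),.165,-.005,.012); R0=s["tcp_rot"]
print("world-z turn per unit in tool axes",(R0.T@[0,0,1]).round(2))
```

```text
45 [0.463 0.081 0.159]
t 10.50 tcp [0.5315 0.1074 0.1911] q [ 0.2  -0.85  2.21 -0.12  0.96  0.15]
shift mm [-21.2 -70.6 -30.5] turn u [ 0.16  6.07 -5.48]
60 [0.457 0.073 0.159]
t 10.50 tcp [0.5315 0.1074 0.1911] q [ 0.2  -0.85  2.21 -0.12  0.96  0.15]
shift mm [-28.8 -74.9 -35.2] turn u [ 0.14  8.28 -7.51]
world-z turn per unit in tool axes [-0.01  0.74 -0.67]
```

```bash
python3 -m inch '0 0 0 0 0 0.4 -0.36;0 0 0 0 0 0.83 -0.75;0 0 0 0 0 0.83 -0.75;0 0 0 0 0 0.83 -0.75;0 0 0 0 0 0.83 -0.75'
python3 -m inch '0 0 0 0 0 0.83 -0.75;0 0 0 0 0 0.83 -0.75;0 0 0 0 0 0.83 -0.75;0 0 0 0 0 0.83 -0.75;0 0 0 0 0 0.83 -0.75'|tail -2
python3 -m inch '0 0 0 0 0 0.4 -0.36;0 0 0 0 0 0 0;0 0 0 0 0 0 0'
python3 - <<'E'
from h import *
p,R=final(60,47,(.491,.055),.165,-.005,.012); go(p,R)
E
```

```text
t: 10.92
eef_pos: [0.5344, 0.1082, 0.1947]
tcp_rot: [[-0.457, 0.597, 0.659], [0.89, 0.311, 0.334], [-0.006, 0.739, -0.674]]
wrist_force: [-0.5, 0.9, -1.3]
opening: 0.113
grip_force: 30.0
opening: 0.111
grip_force: 30.0
t: 11.58
eef_pos: [0.5351, 0.1072, 0.1937]
tcp_rot: [[-0.842, 0.364, 0.397], [0.539, 0.57, 0.62], [-0.0, 0.736, -0.677]]
wrist_force: [-0.3, -0.0, -1.1]
opening: 0.11
grip_force: 30.0
t 11.58 tcp [0.5351 0.1072 0.1937] q [-0.35 -0.42  1.94  0.81  1.45 -1.38]
shift mm [ 46.9 -73.1 -28.8] turn u [ 0.08  0.38 -0.35]
```

```bash
python3 -m inch '0 0.008 -0.013 -0.005 0 0 0;0 0.0155 -0.0235 -0.0095 0 0 0;0 0.0155 -0.0235 -0.0095 0 0 0;0 0.008 -0.013 -0.005 0 0.3 -0.3;0 0 0 0 0 0 0'
python3 - <<'E'
from h import *
p,R=final(60,47,(.491,.055),.165,-.005,.012); go(p,R)
E
```

```text
t: 12.0
eef_pos: [0.4555, 0.0729, 0.158]
tcp_rot: [[-0.862, 0.342, 0.374], [0.506, 0.585, 0.633], [-0.002, 0.736, -0.677]]
wrist_force: [-0.0, -0.0, -0.2]
opening: 0.111
grip_force: 30.0
t 12.00 tcp [0.4555 0.0729 0.158 ] q [-0.52 -0.59  2.12  0.83  1.59 -1.54]
shift mm [-1.7  1.6 -0.1] turn u [ 0.07  0.08 -0.04]
```

Now a look from above, measuring the yellow label directly.

```bash
python3 -m inch '0 0 0 0 0 0 0;0 0 0 0 0 0 0;0 0 0 0 0 0 0;0 0 0 0 0 0 0' | head -2
python3 - <<'E'
from h import *
o=[];
for n in("top","side"):
    im=env.snapshot(n); h=cv2.cvtColor(im,cv2.COLOR_BGR2HSV); m=cv2.inRange(h,(22,110,90),(35,255,255))
    k,l,st,ce=cv2.connectedComponentsWithStats(cv2.morphologyEx(m,cv2.MORPH_CLOSE,np.ones((5,5))))
    for i in range(1,k):
        if st[i,4]>25: print(n,st[i],ce[i].round(1),plane(n,[ce[i]],.165).round(3))
    x,y=(220,130) if n=="top" else (300,120)
    o.append(cv2.resize(im[y:y+120,x:x+130],(390,360),interpolation=2))
cv2.imwrite("pics/f.png",np.hstack(o)); s=env.state(); print(s["eef_pos"],np.abs(s["dq"]).max(),s["grip_force"])
E
```

```text
t: 12.33
eef_pos: [0.4579, 0.0737, 0.1602]
side [401 448  20   9 100] [408.1 451.8] [[ 0.57  -0.438  0.165]]
side [399 458  33  22 550] [416.5 470.7] [[ 0.579 -0.456  0.165]]
[0.45768986 0.07362389 0.15992505] 0.00564003487764206 29.995995461940765
```

View pics/f.png

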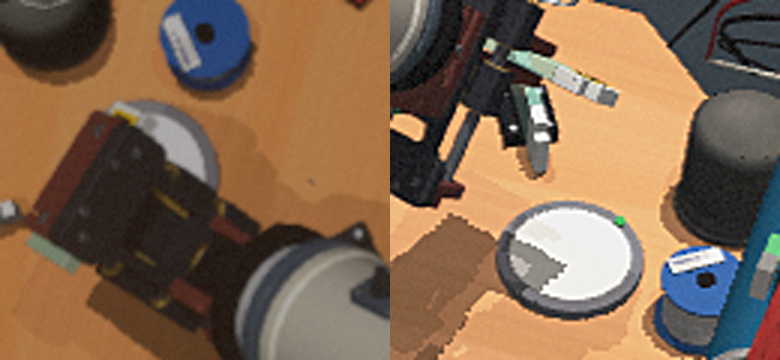

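The top view shows the glass over the pad with only a sliver of yellow label, at about (262,167); the hand overhangs the rest. The glass is held by its clear part. Leaning it flatter (about 68°) moves the hand's body off the label, so I'll do that.

Run:
```python
from h import *
p,R=final(70,47,(.491,.055),.19,-.005,.012); go(p,R)
p,R=final(70,68,(.491,.055),.19,-.005,.012); go(p,R)
```

```text
t 12.43 tcp [0.4577 0.0736 0.1599] q [-0.52 -0.58  2.11  0.83  1.59 -1.53]
shift mm [ -1.1  13.  -21.8] turn u [ 0.08  1.55 -1.37]
t 12.43 tcp [0.4577 0.0736 0.1599] q [-0.52 -0.58  2.11  0.83  1.59 -1.53]
shift mm [ -0.7  14.4 -20.3] turn u [-4.11  1.78 -1.07]
```

```bash
python3 -m inch '0 0 0.007 -0.01 0 0 0;0 0 0.007 -0.01 0 0 0;0 0 0 0 -0.5 0.22 -0.13;0 0 0 0 -0.8 0.35 -0.21;0 0 0 0 -0.8 0.35 -0.21'
python3 -m inch '0 0 0 0 -0.8 0.35 -0.21;0 0 0 0 -0.8 0.35 -0.21;0 0 0 0 -0.4 0.16 -0.1;0 0 0 0 0 0 0;0 0 0 0 0 0 0'
python3 - <<'E'
from h import *
p,R=final(70,68,(.491,.055),.19,-.005,.012); go(p,R)
E
```

```text
t: 12.85
eef_pos: [0.4553, 0.0683, 0.1865]
tcp_rot: [[-0.907, 0.223, 0.358], [0.422, 0.479, 0.77], [0.001, 0.849, -0.528]]
wrist_force: [0.6, -0.2, -1.0]
opening: 0.11
grip_force: 30.0
t: 13.27
eef_pos: [0.4551, 0.068, 0.1839]
tcp_rot: [[-0.939, 0.13, 0.318], [0.344, 0.353, 0.87], [0.001, 0.927, -0.376]]
wrist_force: [-0.5, 0.6, -0.8]
opening: 0.11
grip_force: 30.0
t 13.27 tcp [0.4551 0.068  0.1839] q [-0.68 -0.32  2.07  1.12  1.8  -1.87]
shift mm [-0.2  0.6  0.8] turn u [-0.01  0.02 -0.02]
```

```bash
python3 -m inch '0 0 0 0 0 0 0;0 0 0 0 0 0 0;0 0 0 0 0 0 0;0 0 0 0 0 0 0' | head -2
python3 - <<'E'
from h import *
o=[]
for n in("top","side"):
    im=env.snapshot(n); x,y=(200,120) if n=="top" else (300,120)
    if n=="top":
        m=cv2.inRange(cv2.cvtColor(im,cv2.COLOR_BGR2HSV),(20,80,70),(36,255,255))[120:240,200:330]; q=np.argwhere(m>0)
        k,l,st,ce=cv2.connectedComponentsWithStats(cv2.morphologyEx(m,cv2.MORPH_CLOSE,np.ones((5,5))))
        for i in range(1,k):
            if st[i,4]>15: p=ce[i]+[200,120]; print(st[i],p,plane(n,[p],.19).round(3))
    o.append(cv2.resize(im[y:y+120,x:x+130],(390,360),interpolation=2))
cv2.imwrite("pics/f2.png",np.hstack(o)); s=env.state(); print(s["eef_pos"],np.abs(s["dq"]).max(),s["grip_force"])
E
```

```text
t: 13.6
eef_pos: [0.4547, 0.0689, 0.1841]
[ 50  43  15  15 148] [257.01351351 170.27027027] [[0.491 0.055 0.19 ]]
[0.45467213 0.06890118 0.18381487] 0.004911429320870546 29.996078610420227
```

View pics/f2.png

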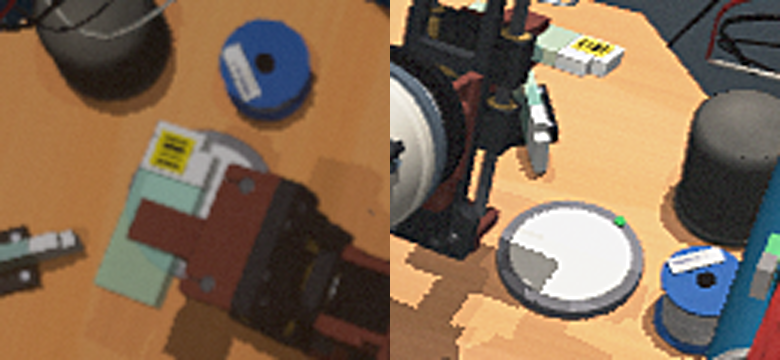

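The label is now fully visible from above at top px (257,170), which puts it at (0.491, 0.055), over the pad centre. The fingers hold only the clear part. I'll lower it about 25 mm to get 15 cm above the pad, let it settle and hand in.

```bash
python3 -m inch '0 0 -0.0116 0.0047 0 0 0;0 0 -0.0116 0.0047 0 0 0;0 0 0 0 0 0 0;0 0 0 0 0 0 0;0 0 0 0 0 0 0' |head -1;  python3 -m inch '0 0 0 0 0 0 0;0 0 0 0 0 0 0;0 0 0 0 0 0 0;0 0 0 0 0 0 0;0 0 0 0 0 0 0'
python3 - <<'E'
from h import *
p,R=final(70,68,(.491,.055),.165,-.005,.012); go(p,R); print(np.abs(env.state()["dq"]).max())
E
```

```text
t: 14.12
t: 14.53
eef_pos: [0.4547, 0.0687, 0.1586]
tcp_rot: [[-0.939, 0.129, 0.318], [0.343, 0.352, 0.871], [-0.0, 0.927, -0.375]]
wrist_force: [-0.4, 0.7, -0.6]
opening: 0.114
grip_force: 30.0
t 14.53 tcp [0.4547 0.0687 0.1586] q [-0.68 -0.29  2.09  1.11  1.78 -1.92]
shift mm [-0.8  0.8  0.1] turn u [-0.01  0.01 -0.  ]
0.0028744422043253093
```

```bash
python3 -c "
from plant import env
print(env.close_job())"
```

```text
the job is handed in; nothing more can be done
None
```

I handed the job in at about 14.5 s of the 40 s: the 95 mm glass is held still by its clear part, with its label over the pad centre about 15 cm up, leaned about 68° so the label can be read from above; no verdict came back, and I did not re-measure the other two glasses.

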